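Sort the reagent bottles back into their carriers

ROBOT

A 7-joint arm with a two-finger parallel gripper is mounted at the origin on a cart in front of the work surface, level with it; the furniture and walls round the work are solid. World frame = base frame: x ahead of the robot, y to its left, z up, the work surface at z = 0. Lengths are in m, angles in rad, forces in N, time in s.
With the tool pointing down it reaches from about 0.4 to 0.875 m from the base axis. Payload 19.3 kg.
Tool frame: the origin (TCP) lies on the centre line of the jaws, within the pads' length; the fingertips stand 11 mm ahead of it and the grasp point (between the pads) lies 8 mm behind it; y points along the fingers, x is the direction in which the jaws open and shut, and the axes are right-handed (so a half turn about y gives the same grasp; the last joint's range is limited). The gripper opens to 85 mm and grips with 20 to 120 N. Pads are 22 mm wide; open, the fingers measure 114 mm over their backs; the gripper's body (76 mm by 85 mm) begins 54 mm behind the grasp point. The pads swing forward as they close: fully open they stand 13 mm farther back than shut.
Start: joints at [-1.286, 0.521, -0.036, 1.599, 0.021, 1.021, -0.113], TCP at [0.217, 0.586, 0.242] pointing down, gripper open.
Joint ranges: [-2.91, 2.91], [-0.3, 2.13], [-1.5, 1.42], [0.17, 2.43], [-1.26, 4.41], [0.16, 1.93], [-2.52, 2.52]. Speed limits (rad/s): [1.89, 1.89, 2.39, 2.39, 3.01, 3.01, 3.01].

INTERFACE

Orientations are given as [roll, pitch, yaw] about the fixed x, y, z axes, in that order (R = Rz(yaw) Ry(pitch) Rx(roll)).
In Python, from workcell import monitor, cams, bot gives the robot as it stands.
- The arm moves only by the tool send_rows, never from a script. Its argument "series" is text: rows parted by semicolons, each of 7 numbers parted by spaces: the turn, a rotation vector about the tool's x, y, z in rad, then the shift along the tool's x, y, z in mm, then the opening, from 0 (shut) to 1 (fully open). In form: ax ay az tx ty tz claw; .... A call has 1 to 20 rows; each row is the pose to reach, as a shift and turn from the pose commanded when the call began, along the tool's axes at that moment; what a row does not reach only later rows make up. A row lasts 1/12 s, in which the tool goes at most 41.7 mm and 7.16 degrees, less where a joint would pass 70% of its speed; a pose out of reach is approached as far as the arm can. A call with a gripper value outside its range is refused whole. The fingers move at their own pace and stop on an object; "force" is the grip in N (left out, the last holds). Time passes only in rows, so rows that repeat a pose let the fingers close. It gives the time, the measured TCP pose, the force and the opening at its end, in the units of the state.
- monitor.observe(): the state, without advancing time (a new reading comes with each control period).
- cams.grab_frame(name): name is "scene" or "side" or "wrist"; returns the picture (400x640x3 uint8, red, green, blue); there is no depth.
- cams.get_calibration(name): a dict with "mtx" (3x3 intrinsics, pixels), "origin" and "attitude" of the camera in the world. Camera axes: x right, y down, z forward; pixel columns grow to the right and rows downward; lengths in m; the calibration is good to about 2 mm. A picture is of the moment at which its call begins: read the wrist's pose just before it. get_calibration takes no time and is no camera call; for the wrist camera it gives the pose at the moment of the call.
- bot.job_done(): hands the job in, once; it reports no verdict.
The state is a dict: "clock": time; "qpos": joint angles; "qd": joint speeds; "joint_efforts": joint torques, N m; "position": TCP position; "tool_rot": TCP orientation; "force": force on the tool from outside, world axes, zero at the start; "moment": the same for the moment, N m; "grip_width": finger opening in m.
Only numpy, scipy, OpenCV 4.12 (cv2) and the standard library are available. Lean on these libraries where they do the work, as an engineer would, in place of code of your own. Each camera call takes 0.05 s, during which the arm holds its last target.

TASK

Sort the four reagent bottles at the front of the bench (not those by the wall) into the two bottle carriers: the amber bottles go in the dark grey carrier, which is kept in the dark, and the white bottles in the pale blue one; in each carrier the large bottle stands in the wide recess and the small bottle in the narrow one. Keep the bottles upright, set each one down on the floor of its recess rather than dropping it in, and leave the timer, the tip box and the slide box where they are.

Things in the scene. Friction and masses are not known exactly. Their poses are not given: they have to be found in the camera images.
- amber_large_mid (a point): Large amber-brown bottle with a black cap and a white label with a violet band; round, 58 mm across, 116 mm tall, about 190 g, upright at the front of the bench. Point: on its axis, half-way up (58 mm above its underside), z up. Straight-sided up to 78 mm, then shoulder and 31 mm wide fixed cap. From above, grip it some 72 mm up, so that the palm clears the cap. Belongs in the wide recess of the dark grey carrier.
- amber_small_mid (a point): Small amber-brown bottle with a white cap and a white label with a green band; round, 34 mm across, 60 mm tall, about 40 g, upright at the front of the bench. Point: on its axis, half-way up (30 mm above its underside), z up. Straight-sided up to 38 mm, then shoulder and 22 mm wide fixed cap. Gripped 36 mm up, the fingertips clear the carrier at set-down. Belongs in the narrow recess of the dark grey carrier.
- white_large_mid (a point): Large white bottle with a blue cap and a blue band on its label; round, 54 mm across, 106 mm tall, about 140 g, upright at the front of the bench. Point: on its axis, half-way up (53 mm above its underside), z up. Straight-sided up to 70 mm, then shoulder and 30 mm wide fixed cap. From above, grip it some 66 mm up, so that the palm clears the cap. Belongs in the wide recess of the pale blue carrier.
- white_small_mid (a point): Small white bottle with a red cap and a red band on its label; round, 34 mm across, 62 mm tall, about 40 g, upright at the front of the bench. Point: on its axis, half-way up (31 mm above its underside), z up. Straight-sided up to 38 mm, then shoulder and 22 mm wide fixed cap. Gripped 36 mm up, the fingertips clear the carrier at set-down. Belongs in the narrow recess of the pale blue carrier.
- dark_carrier: A low, flat moulded bottle carrier, dark grey, 94 mm wide (its x) and 184 mm long (its y), plus a 17 mm lifting lip at each end; 16 mm high; it stands firm on the bench. Origin at the centre of its underside, z up. In its top are two round recesses, 12 mm deep, whose floor is 4 mm above the bench: the wide one, 74 mm across, centred at y = +44 mm, and the narrow one, 52 mm across, centred at y = -51 mm (both x = 0). For the amber bottles.
- pale_carrier: A low, flat moulded bottle carrier, pale blue, 94 mm wide (its x) and 184 mm long (its y), plus a 17 mm lifting lip at each end; 16 mm high; it stands firm on the bench. Origin at the centre of its underside, z up. In its top are two round recesses, 12 mm deep, whose floor is 4 mm above the bench: the wide one, 74 mm across, centred at y = +44 mm, and the narrow one, 52 mm across, centred at y = -51 mm (both x = 0). For the white bottles.
- timer: Bystander: white bench timer lying on its back, 68 x 62 x 19 mm, loose on the bench among the bottles; origin at the centre of its underside. Leave it alone.
- tip_box: Bystander: pipette-tip box with a clear lid, 76 (x) x 118 (y) x 68 mm, loose at the left; origin at the centre of its underside. Leave it alone.
- slide_box: Bystander: flat dark green slide box, 90 (x) x 156 (y) x 33 mm, loose at the right; origin at the centre of its underside. Leave it alone.
Not all that is in view belongs to the job. Leave any pink or turquoise look-alike of the part that bears white_large_mid alone.

How it is judged:
By the outcome, as a careful person would: the job done as asked, in the order asked, and still so for the second after the job is handed in, with the robot touching nothing.
It also fails if it takes over 102 s, if anything falls off the work surface, if the arm or the gripper's body presses on something with over 40 N, if the wrist force passes 120 N, or if a joint passes its speed limit or range.

## Working session

There is one attempt and no reset: what is moved stays moved. The work goes in short steps, Python scripts to look and compute and a tool call to move; the robot and the scene stay as the last step left them, time stands still between calls to the robot, and variables do not carry over. Pictures are saved under pics/ and viewed, and the job is handed in when it is done.

Besides the shell and the picture viewer there is one more tool, called after "Call:" as name(argument=value, ...), one argument or row to a line, values as JSON. send_rows: Moves the arm, as the interface text tells. Its arguments: {"type":"object","properties":{"series":{"type":"string"},"force":{"type":"number"}},"required":["series"]}

```bash
ls; mkdir -p pics
python3 - <<'E'
from workcell import monitor, cams, bot
import cv2
s=monitor.observe(); print({k:s[k] for k in('clock','position','tool_rot','force','grip_width')})
for n in("scene","side","wrist"):
    c=cams.get_calibration(n); print(n,c)
    cv2.imwrite(f"pics/{n}0.png",cams.grab_frame(n)[:,:,::-1])
E
```

```text
pics
{'clock': 0.0, 'position': array([0.21705346, 0.58575442, 0.24172904]), 'tool_rot': array([-1.57088406e+00,  1.15335306e-03,  1.21598917e+00]), 'force': array([ 0.551989  ,  0.15558496, -0.55343506]), 'grip_width': 0.08550300868727835}
scene {'mtx': array([[413.50531731,   0.        , 316.91770455],
       [  0.        , 413.50531731, 199.36254548],
       [  0.        ,   0.        ,   1.        ]]), 'origin': array([0.91731636, 0.79974014, 1.21324025]), 'attitude': array([-2.47941585, -0.01582922,  2.68815821])}
side {'mtx': array([[510.46017238,   0.        , 323.62064273],
       [  0.        , 510.46017238, 205.54675709],
       [  0.        ,   0.        ,   1.        ]]), 'origin': array([-1.02463794,  0.35489962,  0.79267839]), 'attitude': array([-1.9956982 , -0.02237537, -1.77192292])}
wrist {'mtx': array([[314.09288645,   0.        , 321.97251857],
       [  0.        , 314.09288645, 203.04783259],
       [  0.        ,   0.        ,   1.        ]]), 'origin': array([0.147715  , 0.61123052, 0.37382674]), 'attitude': array([2.85027141e+00, 1.50553900e-03, 1.21578198e+00])}
```

View pics/scene0.png

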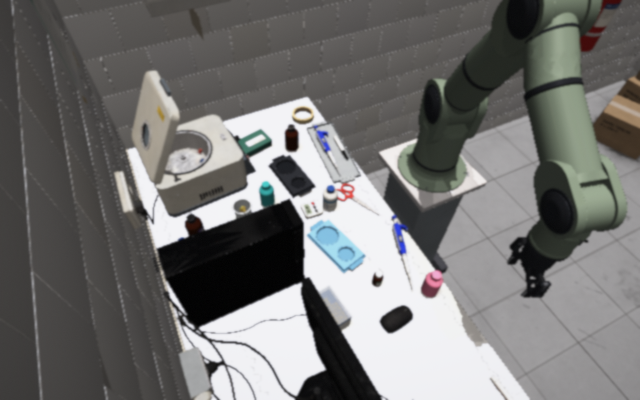

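View pics/side0.png

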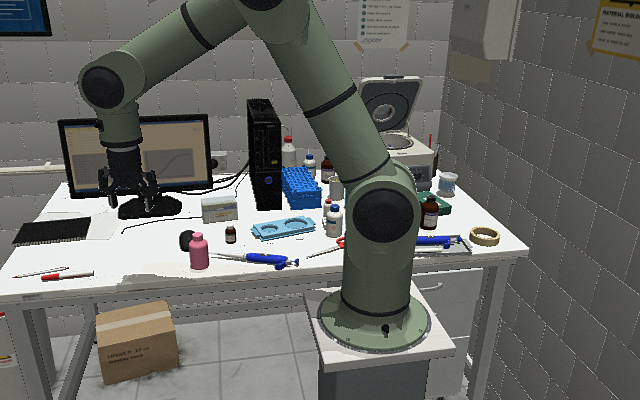

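View pics/wrist0.png

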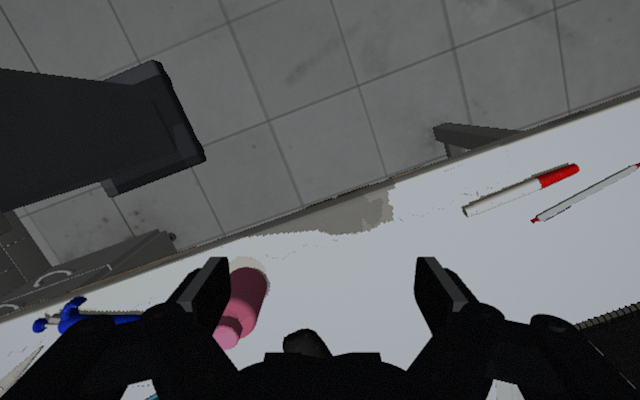

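```bash
cat > h.py <<'E'
import numpy as np, cv2
from scipy.spatial.transform import Rotation as R
from workcell import monitor, cams, bot
def rays(cal,px):
    px=np.atleast_2d(np.array(px,float)); 
    d=np.c_[px,np.ones(len(px))]@np.linalg.inv(cal["mtx"]).T
    return cal["origin"], d@R.from_euler('xyz',cal["attitude"]).as_matrix().T
def plane(cal,px,z):
    o,d=rays(cal,px); t=(z-o[2])/d[:,2]; return o+t[:,None]*d
def proj(cal,P):
    P=np.atleast_2d(P); c=(P-cal["origin"])@R.from_euler('xyz',cal["attitude"]).as_matrix()
    u=c@cal["mtx"].T; return u[:,:2]/u[:,2:]
def shift(target,s=None):
    s=s or monitor.observe(); M=R.from_euler('xyz',s["tool_rot"]).as_matrix()
    return 1000*M.T@(np.array(target)-s["position"])
E
python3 - <<'E'
import cv2
a=cv2.imread("pics/scene0.png")[90:330,220:460]; cv2.imwrite("pics/sc_a.png",cv2.resize(a,None,fx=2.5,fy=2.5,interpolation=cv2.INTER_CUBIC))
a=cv2.imread("pics/side0.png")[140:290,170:470]; cv2.imwrite("pics/sd_a.png",cv2.resize(a,None,fx=2.66,fy=2.66,interpolation=cv2.INTER_CUBIC))
from h import *
c=cams.get_calibration("scene")
for n,p,z in [("AL",(291,143),.05),("carrD",(291,175),.016),("WL",(330,196),.05),("timer",(311,209),.019),("carrP",(336,245),.016),("AS",(378,278),.03),("pink",(432,284),.05)]: print(n,plane(c,p,z).round(3))
E
```

```text
AL [[ 0.472 -0.308  0.05 ]]
carrD [[ 0.529 -0.18   0.016]]
WL [[ 0.454 -0.001  0.05 ]]
timer [[0.531 0.001 0.019]]
carrP [[0.519 0.172 0.016]]
AS [[0.46  0.345 0.03 ]]
pink [[0.327 0.443 0.05 ]]
```

View pics/sc_a.png

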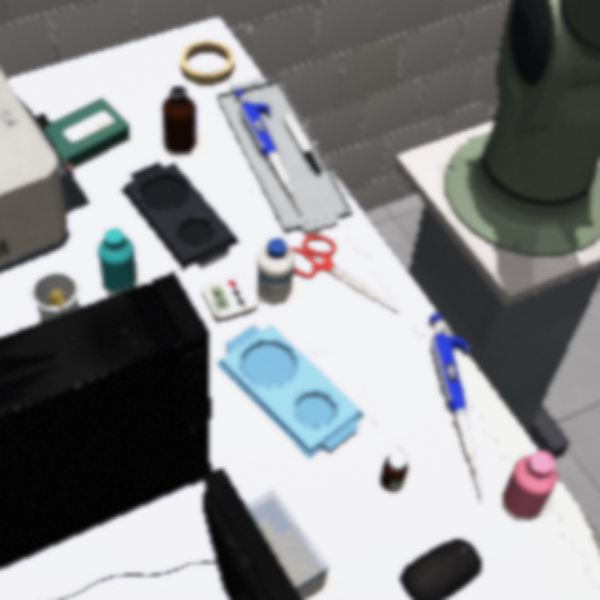

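View pics/sd_a.png

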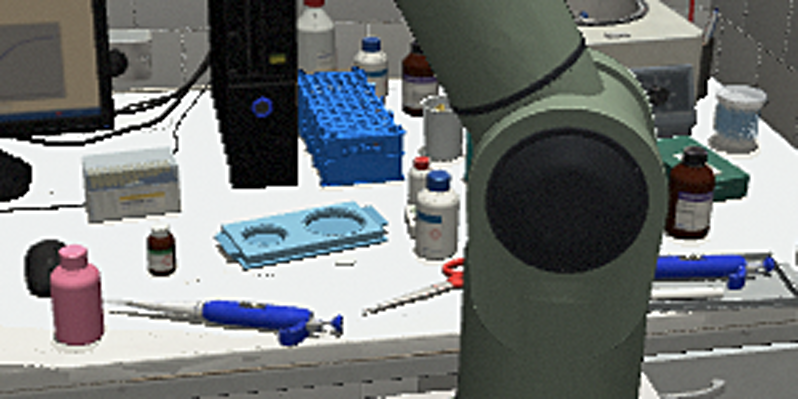

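Run:
```python
from h import *
c=cams.get_calibration("scene");d=cams.get_calibration("side")
print(plane(d,[(257,210),(281,207),(283,223),(328,203),(333,238),(230,242)],0).round(3))
o,r=rays(d,(248,103)); 
o2,r2=rays(c,(303,240))
A=np.c_[r[0],-r2[0]]; t=np.linalg.lstsq(A,o2-o,rcond=None)[0]; print(o+t[0]*r[0],o2+t[1]*r2[0])
print(plane(c,[(303,240),(295,205)],.35),plane(c,[(313,203)],.06))
print(shift([.47,.1,.33]))
```

```text
[[ 0.687  0.237  0.   ]
 [ 0.7    0.147  0.   ]
 [ 0.566  0.157  0.   ]
 [ 0.709 -0.034  0.   ]
 [ 0.429  0.009  0.   ]
 [ 0.455  0.343  0.   ]]
[0.70352413 0.25411794 0.39191825] [0.69973188 0.30700342 0.36226579]
[[0.69659565 0.2999012  0.35      ]
 [0.67026054 0.19299967 0.35      ]] [[0.52655547 0.00810982 0.06      ]]
[-367.77873573  -87.8131635  -405.98187641]
```

Call:
send_rows(
  series="0 -0.355 0 -368 -88 -406 1;0 -0.355 0 -368 -88 -406 1;0 -0.355 0 -368 -88 -406 1;0 -0.355 0 -368 -88 -406 1;0 -0.355 0 -368 -88 -406 1;0 -0.355 0 -368 -88 -406 1;0 -0.355 0 -368 -88 -406 1;0 -0.355 0 -368 -88 -406 1;0 -0.355 0 -368 -88 -406 1;0 -0.355 0 -368 -88 -406 1;0 -0.355 0 -368 -88 -406 1;0 -0.355 0 -368 -88 -406 1;0 -0.355 0 -368 -88 -406 1;0 -0.355 0 -368 -88 -406 1;0 -0.355 0 -368 -88 -406 1;0 -0.355 0 -368 -88 -406 1;0 -0.355 0 -368 -88 -406 1;0 -0.355 0 -368 -88 -406 1;0 -0.355 0 -368 -88 -406 1;0 -0.355 0 -368 -88 -406 1",
)

```text
clock: 1.82
position: [0.4697, 0.1006, 0.3302]
tool_rot: [-1.571, 0.0, 1.572]
force: [0.2, -0.8, -0.2]
grip_width: 0.0853
```

```bash
cat > snap.py <<'E'
import sys,json
from h import *
n,f=sys.argv[1:3]
s=monitor.observe(); c=cams.get_calibration(n); im=cams.grab_frame(n)
print(s["clock"],s["position"].round(4),s["tool_rot"].round(4),s["qpos"].round(2),s["force"].round(1),round(float(s["grip_width"]),4))
cv2.imwrite(f"pics/{f}.png",im[:,:,::-1]); json.dump({k:v.tolist() for k,v in c.items()},open(f"pics/{f}.json","w"))
E
python3 snap.py wrist w1
```

```text
1.8167 [0.4697 0.1006 0.3302] [-1.5706  0.      1.5723] [-0.44  0.19  0.13  1.86 -0.03  1.09  1.27] [ 0.2 -0.8 -0.2] 0.0853
```

View pics/w1.png

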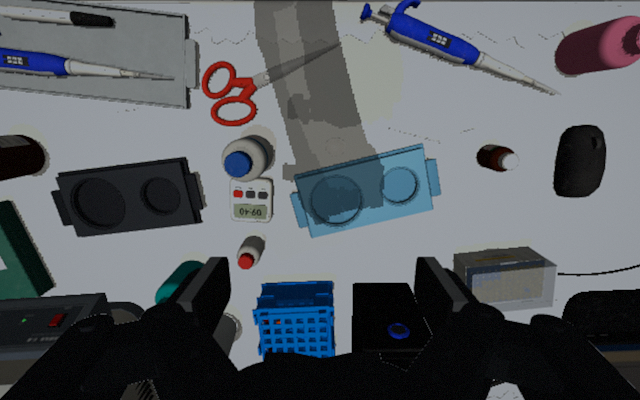

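Run:
```python
import cv2
a=cv2.imread("pics/w1.png")
a=cv2.convertScaleAbs(a,alpha=1.6,beta=20)
cv2.imwrite("pics/w1a.png",cv2.resize(a[120:280,40:300],None,fx=3,fy=3,interpolation=cv2.INTER_CUBIC))
cv2.imwrite("pics/w1b.png",cv2.resize(a[120:280,280:540],None,fx=3,fy=3,interpolation=cv2.INTER_CUBIC))
```

```text
(no output)
```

View pics/w1a.png

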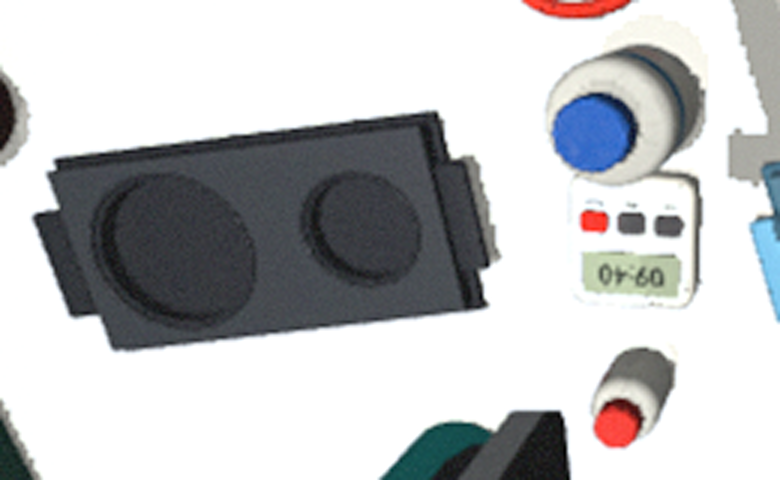

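View pics/w1b.png

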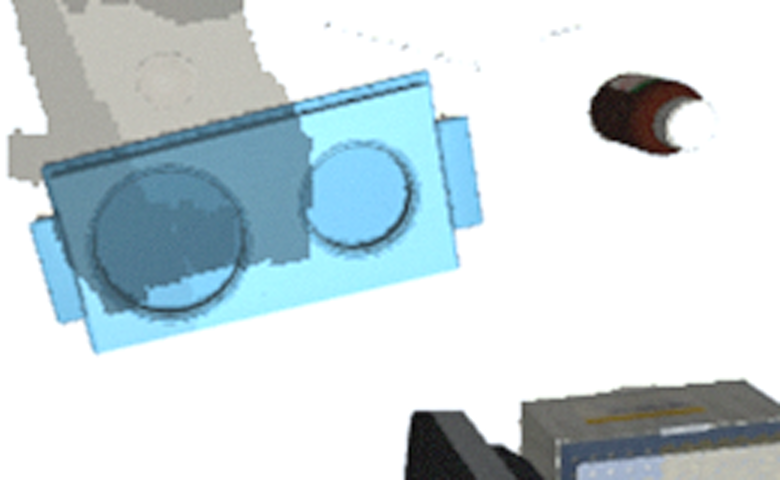

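Run:
```python
from h import *
import json
c={k:np.array(v) for k,v in json.load(open("pics/w1.json")).items()}
im=cv2.imread("pics/w1.png"); hsv=cv2.cvtColor(im,cv2.COLOR_BGR2HSV)
def cap(name,box,lo,hi,z):
    x0,y0,x1,y1=box; m=cv2.inRange(hsv[y0:y1,x0:x1],lo,hi)
    k=max(cv2.findContours(m,0,2)[0],key=cv2.contourArea); M=cv2.moments(k); (a,b),r=cv2.minEnclosingCircle(k)
    p=(M['m10']/M['m00']+x0,M['m01']/M['m00']+y0); print(name,p,cv2.contourArea(k),plane(c,p,z).round(4), (a+x0,b+y0,r))
cap("WL",(215,140,275,185),(100,120,60),(125,255,255),.104)
cap("WS",(232,240,265,275),(0,150,80),(10,255,255),.060)
cap("AS",(490,145,530,180),(0,0,150),(180,60,255),.058)
for n,w,na in(("dark",(98,203.3),(160.3,196.3)),("pale",(336,200.3),(400,186))):
    P=plane(c,[w,na],.016); d=P[0]-P[1]; print(n,P.round(4),np.linalg.norm(d),"yaw",np.degrees(np.arctan2(d[1],d[0]))-90)
corn=np.array([(46,172),(430,83),(458,266),(98,352)])/3+[280,120]
P=plane(c,corn,.016);print("pale corners",P.round(4),P.mean(0))
corn=np.array([(50,172),(418,125),(468,308),(117,349)])/3+[40,120]
P=plane(c,corn,.016);print("dark corners",P.round(4),P.mean(0))
print("timer",plane(c,np.array([(574,180),(697,174),(697,305),(578,303)])/3+[40,120],.019).round(4))
# AL from scene+side
s=cams.get_calibration("scene");d=cams.get_calibration("side")
o,r=rays(s,(291.5,127));o2,r2=rays(d,(430,197))
t=np.linalg.lstsq(np.c_[r[0],-r2[0]],o2-o,rcond=None)[0];print("AL",o+t[0]*r[0],o2+t[1]*r2[0],plane(s,(291.5,127),.114),plane(d,(430,197),.114))
```

```text
WL (236.59970566593083, 164.40765268579838) 453.0 [[0.4569 0.0023 0.104 ]] (237.0, 164.0, 13.038504600524902)
WS (244.78515625, 261.9765625) 128.0 [[ 0.6035 -0.0089  0.06  ]] (245.0, 261.8125, 7.10011100769043)
AS (515.4176904176904, 164.69512694512696) 814.0 [[0.4646 0.351  0.058 ]] (509.5, 162.0, 25.869966506958008)
dark [[ 0.5303 -0.232   0.016 ]
 [ 0.5194 -0.138   0.016 ]] 0.0946892721615987 yaw -173.38596345514594
pale [[0.5251 0.1211 0.016 ]
 [0.5033 0.2142 0.016 ]] 0.09561319889585149 yaw -166.78612470934104
pale corners [[0.4906 0.0617 0.016 ]
 [0.4478 0.243  0.016 ]
 [0.5379 0.2654 0.016 ]
 [0.5843 0.0862 0.016 ]] [0.51515063 0.16408442 0.016     ]
dark corners [[ 0.4911 -0.2839  0.016 ]
 [ 0.468  -0.1033  0.016 ]
 [ 0.5606 -0.09    0.016 ]
 [ 0.5832 -0.2719  0.016 ]] [ 0.52573388 -0.18728504  0.016     ]
timer [[ 0.494  -0.0304  0.019 ]
 [ 0.491   0.0289  0.019 ]
 [ 0.5578  0.0259  0.019 ]
 [ 0.5568 -0.0335  0.019 ]]
AL [ 0.45810472 -0.32954442  0.11145992] [ 0.45811519 -0.33139458  0.11335191] [[ 0.4591634  -0.32694093  0.114     ]] [[ 0.45670061 -0.33073984  0.114     ]]
```

Run:
```python
from h import *
import json
c={k:np.array(v) for k,v in json.load(open("pics/w1.json")).items()}
s=cams.get_calibration("scene");d=cams.get_calibration("side")
print("turq",plane(s,(267,184),.104), plane(c,[(200,265)],.08))
sd=lambda p:np.array(p)/2.66+[170,140]
print("rack bottom",plane(d,sd([(325,184),(402,178)]),0))
print("rack top wrist",*[plane(c,[(257,285),(333,282)],z) for z in(.06,.08,.1)])
o,r=rays(d,sd([(402,133),(318,140)])); o2,r2=rays(c,[(256,305),(333,305)])
print("AS",plane(c,(510.7,161.3),.06),"AS scene",plane(s,np.array((398,457))/2.5+[220,90],.06),"AS side",plane(d,sd((161,233)),.058))
print("WL scene",plane(s,np.array((278,243))/2.5+[220,90],.106),"side",plane(d,sd((438,176)),.104))
print("WS side",plane(d,sd((421,160)),.06))
print("tip box top",plane(c,[(455,268),(548,250)],.068))
```

```text
turq [[ 0.65062617 -0.10572373  0.104     ]] [[ 0.597813   -0.06423572  0.08      ]]
rack bottom [[ 0.6745707   0.10902704  0.        ]
 [ 0.67805834 -0.00082656  0.        ]]
rack top wrist [[0.64043864 0.00629285 0.06      ]
 [0.63535464 0.11646019 0.06      ]] [[0.62827644 0.01097293 0.08      ]
 [0.62344521 0.11566298 0.08      ]] [[0.61611424 0.01565301 0.1       ]
 [0.61153577 0.11486578 0.1       ]]
AS [[0.45988083 0.34287485 0.06      ]] AS scene [[0.45860415 0.3430075  0.06      ]] AS side [[0.44242208 0.33925631 0.058     ]]
WL scene [[0.45495972 0.00434214 0.106     ]] side [[0.45376521 0.00090805 0.104     ]]
WS side [[ 0.60239911 -0.01049606  0.06      ]]
tip box top [[0.60825652 0.28625189 0.068     ]
 [0.58060315 0.41036593 0.068     ]]
```

```bash
cat > go.py <<'E'
import sys
from h import *
x,y,z,yaw=map(float,sys.argv[1:5]); s=monitor.observe()
M=R.from_euler('xyz',s["tool_rot"]); T=R.from_euler('xyz',[-np.pi/2,0,yaw])
print("turn",(M.inv()*T).as_rotvec().round(3),"shift",shift([x,y,z],s).round(1),"clk",s["clock"],s["position"].round(4),"F",s["force"].round(1),"w",round(float(s["grip_width"]),4))
E
python3 go.py .459 .343 .13 .115
```

```text
turn [-0.     1.457 -0.   ] shift [242.6 200.2  10.4] clk 1.8667 [0.4698 0.1005 0.3302] F [-0.1 -0.1 -0.6] w 0.0855
```

Call:
send_rows(
  series="0 1.457 0 242.5 200 10.4 1;0 1.457 0 242.5 200 10.4 1;0 1.457 0 242.5 200 10.4 1;0 1.457 0 242.5 200 10.4 1;0 1.457 0 242.5 200 10.4 1;0 1.457 0 242.5 200 10.4 1;0 1.457 0 242.5 200 10.4 1;0 1.457 0 242.5 200 10.4 1;0 1.457 0 242.5 200 10.4 1;0 1.457 0 242.5 200 10.4 1;0 1.457 0 242.5 200 10.4 1;0 1.457 0 242.5 200 10.4 1;0 1.457 0 242.5 200 10.4 1;0 1.457 0 242.5 200 10.4 1;0 1.457 0 242.5 200 10.4 1;0 1.457 0 242.5 200 10.4 1",
)

```text
clock: 3.2
position: [0.4596, 0.3424, 0.1303]
tool_rot: [-1.571, -0.0, 0.116]
force: [0.4, 0.0, 0.7]
grip_width: 0.0854
```

```bash
python3 snap.py wrist w2; python3 go.py .459 .343 .028 .115
```

```text
3.2 [0.4596 0.3424 0.1303] [-1.5706 -0.      0.1163] [-0.98  0.61  0.34  1.85 -0.29  0.73 -0.36] [0.4 0.  0.7] 0.0854
turn [-0.     0.001  0.   ] shift [ -0.5 102.4   0.6] clk 3.25 [0.4596 0.3424 0.1304] F [-0.3  0.4  0. ] w 0.0854
```

View pics/w2.png

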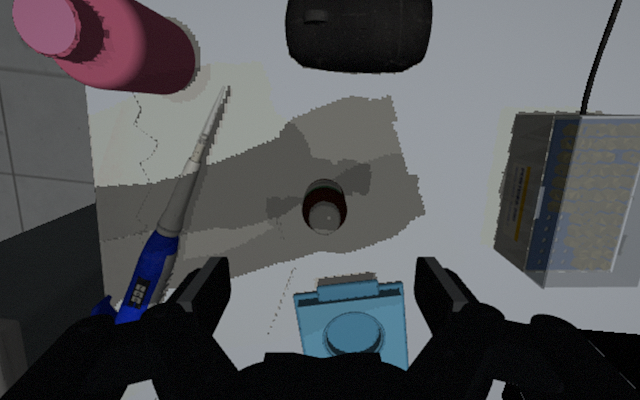

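```bash
cat > pt.py <<'E'
import sys,json
from h import *
c={k:np.array(v) for k,v in json.load(open(f"pics/{sys.argv[1]}.json")).items()}
print(plane(c,[float(sys.argv[2]),float(sys.argv[3])],float(sys.argv[4])).round(4))
E
python3 pt.py w2 325 219 .06
```

```text
[[0.4606 0.3436 0.06  ]]
```

Call:
send_rows(
  series="0 0 0 0.4 35 0.6 1;0 0 0 0.4 70 0.6 1;0 0 0 0.4 95 0.6 1;0 0 0 0.4 102.4 0.6 1;0 0 0 0.4 102.4 0.6 1;0 0 0 0.4 102.4 0.6 0;0 0 0 0.4 102.4 0.6 0;0 0 0 0.4 102.4 0.6 0;0 0 0 0.4 102.4 0.6 0;0 0 0 0.4 102.4 0.6 0;0 0 0 0.4 102.4 0.6 0;0 0 0 0.4 102.4 0.6 0;0 0 0 0.4 102.4 0.6 0;0 0 0 0.4 102.4 0.6 0",
  force=30,
)

```text
clock: 4.42
position: [0.4603, 0.3436, 0.0291]
tool_rot: [-1.57, -0.001, 0.114]
force: [-1.8, -0.4, 10.8]
grip_width: 0.0321
```

```bash
python3 go.py .5194 -.138 .19 .115
```

```text
turn [-0.001 -0.001  0.001] shift [   4.1 -161.5 -485. ] clk 4.4167 [0.4603 0.3436 0.0291] F [-1.8 -0.4 10.8] w 0.0321
```

Call:
send_rows(
  series="0 0 0 0 -20 0 0;0 0 0 0 -60 0 0;0 0 0 0 -100 -5 0;0 0 0 1 -135 -20 0;0 0 0 1 -161 -50 0;0 0 0 4 -161 -90 0;0 0 0 4 -161 -130 0;0 0 0 4 -161 -170 0;0 0 0 4 -161 -210 0;0 0 0 4 -161 -250 0;0 0 0 4 -161 -290 0;0 0 0 4 -161 -330 0;0 0 0 4 -161 -370 0;0 0 0 4 -161 -410 0;0 0 0 4 -161 -445 0;0 0 0 4 -161 -470 0;0 0 0 4 -161 -485 0;0 0 0 4 -161 -485 0;0 0 0 4 -161 -485 0;0 0 0 4 -161 -485 0",
)

```text
clock: 6.08
position: [0.519, -0.1375, 0.1891]
tool_rot: [-1.57, -0.0, 0.115]
force: [0.7, -0.9, 0.3]
grip_width: 0.0323
```

```bash
python3 snap.py wrist w3; python3 go.py .5194 -.138 .0335 .115
```

```text
6.0833 [ 0.519  -0.1375  0.1891] [-1.5703e+00 -2.0000e-04  1.1460e-01] [-0.16  0.48  0.42  1.9  -0.27  0.81  0.52] [ 0.7 -0.9  0.3] 0.0323
turn [-0.  0.  0.] shift [  0.3 155.5  -0.8] clk 6.1333 [ 0.519  -0.1373  0.189 ] F [ 0.5  0.4 -0.3] w 0.0324
```

View pics/w3.png

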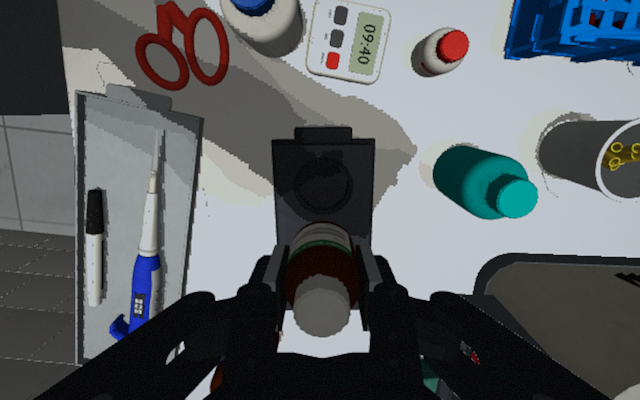

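```bash
python3 pt.py w3 323 186 .016;  python3 pt.py w3 453 43 .06; python3 pt.py w3 258 2 .104
```

```text
[[ 0.5192 -0.1382  0.016 ]]
[[ 0.6024 -0.0066  0.06  ]]
[[ 0.4642 -0.0079  0.104 ]]
```

Call:
send_rows(
  series="0 0 0 0.3 30 -0.8 0;0 0 0 0.3 65 -0.8 0;0 0 0 0.3 100 -0.8 0;0 0 0 0.3 130 -0.8 0;0 0 0 0.3 145 -0.8 0;0 0 0 0.3 151 -0.8 0;0 0 0 0.3 153.5 -0.8 0;0 0 0 0.3 155 -0.8 0;0 0 0 0.3 155.5 -0.8 0;0 0 0 0.3 155.5 -0.8 0",
)

```text
clock: 6.97
position: [0.52, -0.139, 0.0344]
tool_rot: [-1.571, -0.002, 0.114]
force: [-0.1, 0.0, -0.2]
grip_width: 0.0323
```

Call:
send_rows(
  series="0 0 0 0 0.7 0 0;0 0 0 0 1.3 0 0;0 0 0 0 1.9 0 0;0 0 0 0 1.9 0 0",
)

```text
clock: 7.3
position: [0.52, -0.1391, 0.033]
tool_rot: [-1.571, -0.002, 0.114]
force: [-4.9, 3.0, 27.4]
grip_width: 0.0324
```

Call:
send_rows(
  series="0 0 0 0 -0.9 0 0;0 0 0 0 -0.9 0 0;0 0 0 0 -0.9 0 0.6;0 0 0 0 -0.9 0 0.9;0 0 0 0 -0.9 0 1;0 0 0 0 -0.9 0 1;0 0 0 0 -0.9 0 1;0 0 0 0 -0.9 0 1;0 0 0 0 -15 0 1;0 0 0 0 -50 0 1;0 0 0 0 -90 0 1;0 0 0 0 -130 0 1;0 0 0 0 -160 0 1;0 0 0 0 -167 0 1;0 0 0 0 -167 0 1",
)

```text
clock: 8.55
position: [0.5204, -0.1392, 0.2007]
tool_rot: [-1.571, -0.004, 0.114]
force: [0.7, -0.0, -0.3]
grip_width: 0.0855
```

```bash
python3 snap.py wrist w4; python3 go.py .458 -.329 .20 .115
```

```text
8.55 [ 0.5204 -0.1392  0.2007] [-1.5714 -0.004   0.1142] [-0.17  0.47  0.44  1.89 -0.26  0.83  0.52] [ 0.7 -0.  -0.3] 0.0855
turn [ 0.    -0.001  0.002] shift [ -83.    -1.1 -181.8] clk 8.6 [ 0.5197 -0.1389  0.199 ] F [-0.1  0.5 -1. ] w 0.0858
```

View pics/w4.png

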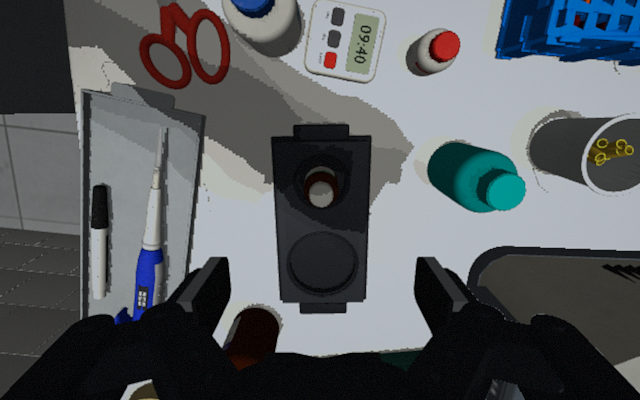

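Call:
send_rows(
  series="0 0 0.002 -16 0 -36 1;0 0 0.002 -34 -2 -75 1;0 0 0.002 -52 -4 -114 1;0 0 0.002 -70 -4 -150 1;0 0 0.002 -80 -4 -175 1;0 0 0.002 -83 -4 -182 1;0 0 0.002 -83 -4 -182 1;0 0 0.002 -83 -4 -182 1",
)

```text
clock: 9.27
position: [0.4573, -0.3288, 0.2011]
tool_rot: [-1.569, 0.004, 0.113]
force: [1.0, 0.9, -0.1]
grip_width: 0.0852
```

```bash
python3 snap.py wrist w5; python3 go.py .458 -.329 .064 .115; python3 pt.py w4 323 263 .016
```

```text
9.2667 [ 0.4573 -0.3288  0.2011] [-1.5694  0.0037  0.1134] [ 0.2   0.51  0.44  1.82 -0.28  0.87  0.89] [ 1.   0.9 -0.1] 0.0852
turn [-0.001 -0.    -0.003] shift [  0.6 137.4  -1.1] clk 9.3167 [ 0.4577 -0.3281  0.2014] F [ 0.2  1.6 -0.4] w 0.0855
[[ 0.5318 -0.2305  0.016 ]]
```

View pics/w5.png

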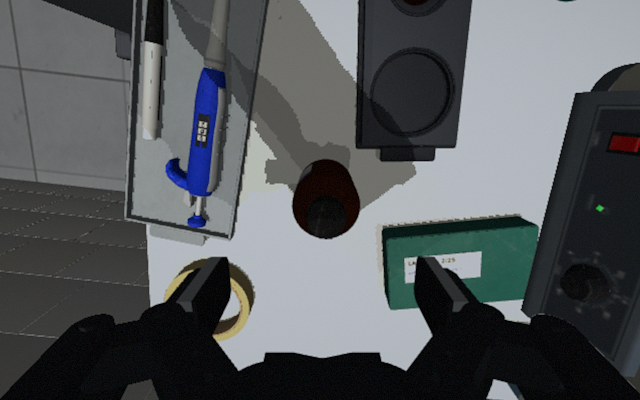

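```bash
python3 pt.py w5 327 217 .116;python3 - <<'E'
import cv2
a=cv2.imread("pics/w5.png")[150:250,280:380];cv2.imwrite("pics/w5a.png",cv2.resize(cv2.convertScaleAbs(a,alpha=3),None,fx=5,fy=5))
E
```

```text
[[ 0.46   -0.3311  0.116 ]]
```

View pics/w5a.png

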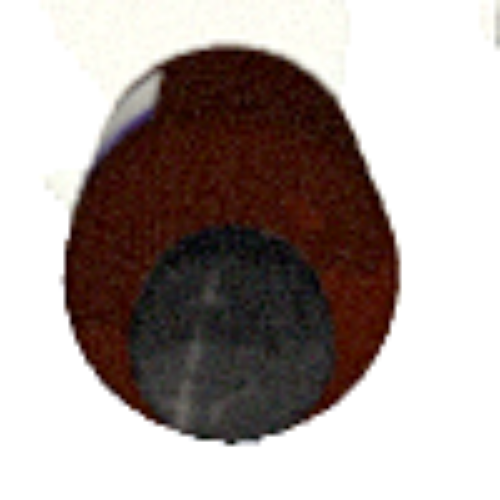

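Call:
send_rows(
  series="0 0 -0.003 1 35 -3 1;0 0 -0.003 1 72 -3 1;0 0 -0.003 1 105 -3 1;0 0 -0.003 1 128 -3 1;0 0 -0.003 1 137 -3 1;0 0 -0.003 1 137 -3 1;0 0 -0.003 1 137 -3 0;0 0 -0.003 1 137 -3 0;0 0 -0.003 1 137 -3 0;0 0 -0.003 1 137 -3 0;0 0 -0.003 1 137 -3 0;0 0 -0.003 1 137 -3 0;0 0 -0.003 1 137 -3 0;0 0 -0.003 1 137 -3 0",
  force=50,
)

```text
clock: 10.48
position: [0.4597, -0.3326, 0.0674]
tool_rot: [-1.572, -0.003, 0.114]
force: [0.2, 2.3, 8.6]
grip_width: 0.0554
```

```bash
python3 go.py .531 -.2315 .225 .115
```

```text
turn [ 0.001 -0.001  0.003] shift [  82.9 -157.5   92.1] clk 10.4833 [ 0.4597 -0.3326  0.0674] F [0.2 2.3 8.6] w 0.0554
```

Call:
send_rows(
  series="0 0 0 0 -15 0 0;0 0 0 0 -45 0 0;0 0 0.003 0 -75 0 0;0 0 0.003 0 -105 0 0;0 0 0.003 5 -120 5 0;0 0 0.003 25 -130 25 0;0 0 0.003 50 -130 50 0;0 0 0.003 70 -130 75 0;0 0 0.003 80 -130 88 0;0 0 0.003 83 -130 92 0;0 0 0.003 83 -130 92 0;0 0 0.003 83 -130 92 0",
)

```text
clock: 11.48
position: [0.5302, -0.2321, 0.1963]
tool_rot: [-1.571, 0.001, 0.114]
force: [-0.5, -0.0, -1.5]
grip_width: 0.0559
```

```bash
python3 snap.py wrist w6; python3 go.py .531 -.2315 .0715 .115
```

```text
11.4833 [ 0.5302 -0.2321  0.1963] [-1.5715e+00  1.4000e-03  1.1360e-01] [ 0.    0.54  0.44  1.79 -0.29  0.88  0.69] [-0.5 -0.  -1.5] 0.0559
turn [ 0.001 -0.002 -0.002] shift [  1.4 124.7   1. ] clk 11.5333 [ 0.5299 -0.2326  0.1962] F [-0.  -0.4 -1.7] w 0.0555
```

View pics/w6.png

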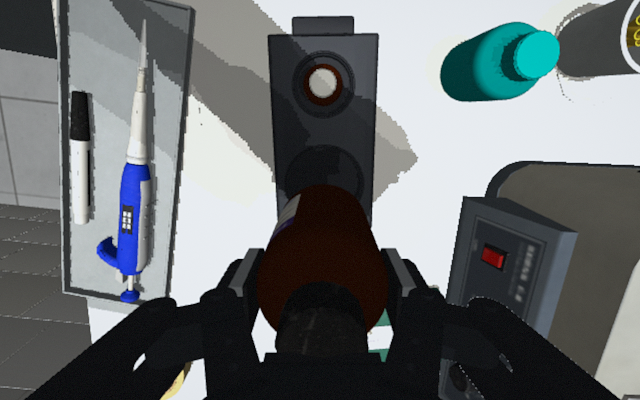

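Call:
send_rows(
  series="0 0 0 1 30 0.5 0;0 0 0 1 62 1 0;0 0 0 1 90 1 0;0 0 0 1 108 1 0;0 0 0 1 117 1 0;0 0 0 1 121 1 0;0 0 0 1 122.5 1 0;0 0 0 1 123.5 1 0;0 0 0 1 123.5 1 0",
)

```text
clock: 12.28
position: [0.5317, -0.2307, 0.073]
tool_rot: [-1.571, 0.001, 0.114]
force: [0.2, 0.2, -1.3]
grip_width: 0.0554
```

Call:
send_rows(
  series="0 0 0 0 0.7 0 0;0 0 0 0 1.3 0 0;0 0 0 0 1.3 0 0",
)

```text
clock: 12.53
position: [0.5316, -0.2304, 0.0714]
tool_rot: [-1.571, 0.001, 0.114]
force: [-0.5, 1.5, 4.0]
grip_width: 0.0555
```

Call:
send_rows(
  series="0 0 0 0 0 0 0;0 0 0 0 0 0 0.8;0 0 0 0 0 0 0.9;0 0 0 0 0 0 1;0 0 0 0 0 0 1;0 0 0 0 0 0 1;0 0 0 0 -10 0 1;0 0 0 0 -40 0 1;0 0 0 0 -80 0 1;0 0 0 0 -115 0 1;0 0 0 0 -140 0 1;0 0 0 0 -150 0 1;0 0 0 0 -150 0 1",
)

```text
clock: 13.62
position: [0.5324, -0.2307, 0.2237]
tool_rot: [-1.572, -0.002, 0.114]
force: [-0.1, 0.8, -0.0]
grip_width: 0.0851
```

```bash
python3 snap.py wrist w7; python3 go.py .456 .003 .22 .23
```

```text
13.6167 [ 0.5324 -0.2307  0.2237] [-1.5722 -0.002   0.1139] [-0.02  0.51  0.46  1.76 -0.27  0.93  0.67] [-0.1  0.8 -0. ] 0.0851
turn [ 0.    -0.116 -0.   ] shift [-48.7   1.7 240.4] clk 13.6667 [ 0.5318 -0.2303  0.2218] F [ 0.1 -0.6 -0.6] w 0.085
```

View pics/w7.png

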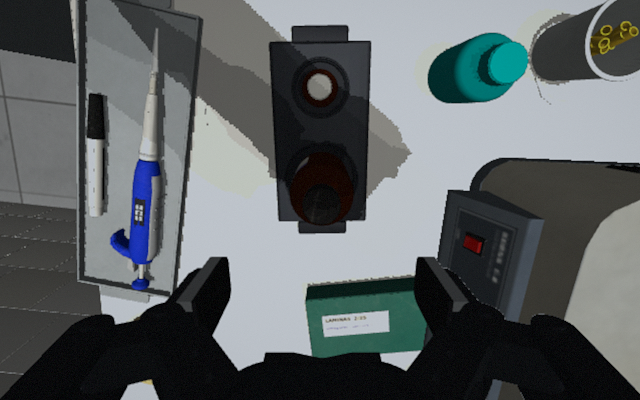

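Call:
send_rows(
  series="0 -0.02 0 -7 1.7 35 1;0 -0.04 0 -15 1.7 75 1;0 -0.06 0 -23 1.7 115 1;0 -0.08 0 -31 1.7 155 1;0 -0.1 0 -39 1.7 195 1;0 -0.116 0 -46 1.7 225 1;0 -0.116 0 -48.7 1.7 240 1;0 -0.116 0 -48.7 1.7 240 1;0 -0.116 0 -48.7 1.7 240 1",
)

```text
clock: 14.42
position: [0.4553, 0.0032, 0.2184]
tool_rot: [-1.571, 0.003, 0.232]
force: [-0.1, -0.7, -0.1]
grip_width: 0.0851
```

```bash
python3 snap.py wrist w8; python3 go.py .456 .003 .058 .23
```

```text
14.4167 [0.4553 0.0032 0.2184] [-1.5705  0.0034  0.2318] [-0.48  0.31  0.43  2.07 -0.18  0.8   0.28] [-0.1 -0.7 -0.1] 0.0851
turn [ 0.     0.    -0.003] shift [  1.1 160.6   0.6] clk 14.4667 [0.4556 0.0023 0.2186] F [ 0.9 -0.2 -0.5] w 0.0855
```

View pics/w8.png

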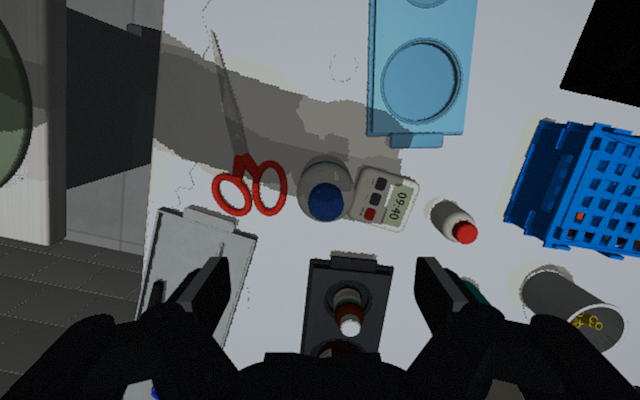

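```bash
python3 pt.py w8 326 204 .106; python3 pt.py w8 465.5 232.5 .062; python3 pt.py w8 421.5 82 .016
```

```text
[[0.4574 0.0026 0.106 ]]
[[ 0.6014 -0.0071  0.062 ]]
[[0.5275 0.1216 0.016 ]]
```

Call:
send_rows(
  series="0 0 -0.003 1.5 35 0.4 1;0 0 -0.003 1.5 72 0.4 1;0 0 -0.003 1.5 110 0.4 1;0 0 -0.003 1.5 140 0.4 1;0 0 -0.003 1.5 156 0.4 1;0 0 -0.003 1.5 160.6 0.4 1;0 0 -0.003 1.5 160.6 0.4 1;0 0 -0.003 1.5 160.6 0.4 0;0 0 -0.003 1.5 160.6 0.4 0;0 0 -0.003 1.5 160.6 0.4 0;0 0 -0.003 1.5 160.6 0.4 0;0 0 -0.003 1.5 160.6 0.4 0;0 0 -0.003 1.5 160.6 0.4 0;0 0 -0.003 1.5 160.6 0.4 0;0 0 -0.003 1.5 160.6 0.4 0",
  force=45,
)

```text
clock: 15.72
position: [0.4577, 0.0034, 0.0599]
tool_rot: [-1.571, -0.004, 0.23]
force: [-1.0, -0.9, 13.4]
grip_width: 0.0517
```

```bash
python3 go.py .526 .1213 .2 .23
```

```text
turn [-0.     0.     0.004] shift [  93.9 -139.7   99.3] clk 15.7167 [0.4577 0.0034 0.0599] F [-1.  -0.9 13.4] w 0.0517
```

Call:
send_rows(
  series="0 0 0 0 -15 0 0;0 0 0.003 0 -45 0 0;0 0 0.003 0 -75 0 0;0 0 0.003 0 -105 0 0;0 0 0.003 5 -125 5 0;0 0 0.003 25 -130 25 0;0 0 0.003 50 -130 52 0;0 0 0.003 75 -130 78 0;0 0 0.003 90 -130 94 0;0 0 0.003 94 -130 99.3 0;0 0 0.003 94 -130 99.3 0;0 0 0.003 94 -130 99.3 0",
)

```text
clock: 16.72
position: [0.5252, 0.1208, 0.189]
tool_rot: [-1.571, 0.002, 0.23]
force: [-0.5, -0.2, -1.8]
grip_width: 0.0518
```

```bash
python3 snap.py wrist w9; python3 go.py .526 .1213 .064 .23
```

```text
16.7167 [0.5252 0.1208 0.189 ] [-1.5708  0.002   0.23  ] [-0.63  0.48  0.4   1.89 -0.25  0.81  0.13] [-0.5 -0.2 -1.8] 0.0518
turn [ 0.    -0.001 -0.002] shift [  1.3 125.1   0.9] clk 16.7667 [0.5252 0.1202 0.1891] F [-0.2 -0.2 -1.6] w 0.0517
```

View pics/w9.png

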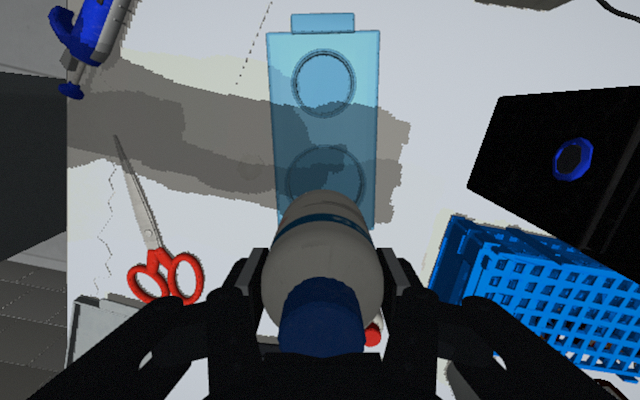

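Call:
send_rows(
  series="0 0 0 1 30 0.5 0;0 0 0 1.2 62 0.9 0;0 0 0 1.2 90 0.9 0;0 0 0 1.2 108 0.9 0;0 0 0 1.2 117 0.9 0;0 0 0 1.2 121 0.9 0;0 0 0 1.2 123 0.9 0;0 0 0 1.2 124 0.9 0;0 0 0 1.2 124 0.9 0",
)

```text
clock: 17.52
position: [0.5269, 0.1225, 0.0656]
tool_rot: [-1.57, 0.001, 0.23]
force: [-0.7, 0.4, -2.4]
grip_width: 0.0517
```

Call:
send_rows(
  series="0 0 0 0 0.7 0 0;0 0 0 0 1.4 0 0;0 0 0 0 1.5 0 0;0 0 0 0 1.5 0 0",
)

```text
clock: 17.85
position: [0.5268, 0.1226, 0.064]
tool_rot: [-1.57, 0.001, 0.23]
force: [-1.7, -0.1, 8.6]
grip_width: 0.0517
```

Call:
send_rows(
  series="0 0 0 0 0 0 0.8;0 0 0 0 0 0 0.9;0 0 0 0 0 0 1;0 0 0 0 0 0 1;0 0 0 0 0 0 1;0 0 0 0 -10 0 1;0 0 0 0 -40 0 1;0 0 0 0 -80 0 1;0 0 0 0 -115 0 1;0 0 0 0 -130 0 1;0 0 0 0 -136 0 1;0 0 0 0 -136 0 1",
)

```text
clock: 18.85
position: [0.5271, 0.1227, 0.2008]
tool_rot: [-1.57, -0.0, 0.23]
force: [-0.7, -0.7, -0.2]
grip_width: 0.0854
```

```bash
python3 go.py .602 -.008 .18 .1
```

```text
turn [-0.001  0.13   0.   ] shift [  43.1   20.7 -144.4] clk 18.85 [0.5271 0.1227 0.2008] F [-0.7 -0.7 -0.2] w 0.0854
```

Call:
send_rows(
  series="0 0.03 0 10 0 -35 0.6;0 0.06 0 22 0 -75 0.6;0 0.1 0 34 0 -115 0.6;0 0.13 0 42 10 -138 0.6;0 0.13 0 43 20 -144.5 0.6;0 0.13 0 43 20 -144.5 0.6;0 0.13 0 43 20 -144.5 0.6;0 0.13 0 43 20 -144.5 0.6",
)

```text
clock: 19.52
position: [0.6008, -0.007, 0.1787]
tool_rot: [-1.57, 0.003, 0.102]
force: [-0.5, 0.2, 0.2]
grip_width: 0.0516
```

```bash
python3 snap.py wrist w10; python3 go.py .602 -.008 .03 .1
```

```text
19.5167 [ 0.6008 -0.007   0.1787] [-1.5702  0.0031  0.1016] [-0.37  0.6   0.43  1.74 -0.31  0.87  0.29] [-0.5  0.2  0.2] 0.0516
turn [-0.001  0.002 -0.002] shift [  1.2 149.1  -1.2] clk 19.5667 [ 0.601  -0.0069  0.1791] F [ 0.4  1.4 -0.6] w 0.0512
```

View pics/w10.png

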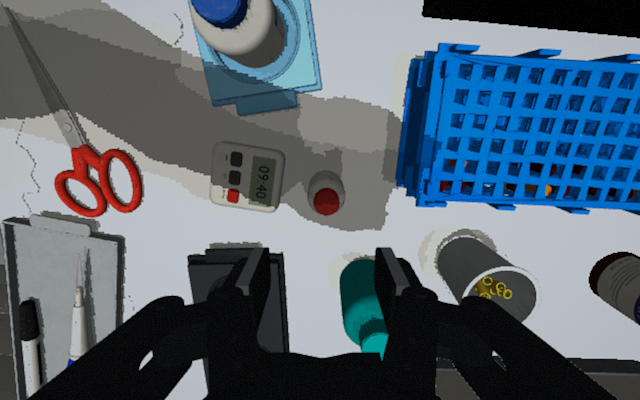

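```bash
python3 pt.py w10 326.5 201.5 .062; python3 pt.py w10 283 200 .019; python3 pt.py w10 405 185 0.0
```

```text
[[ 0.6033 -0.007   0.062 ]]
[[ 0.5631 -0.0223  0.019 ]]
[[6.833e-01 4.000e-04 0.000e+00]]
```

Call:
send_rows(
  series="0 0 -0.002 2.5 20 -0.3 0.53;0 0 -0.002 2.5 50 -0.3 0.53;0 0 -0.002 2.5 85 -0.3 0.53;0 0 -0.002 2.5 112 -0.3 0.53;0 0 -0.002 2.5 122 -0.3 0.53;0 0 -0.002 2.5 122 -0.3 0.53",
  force=30,
)

```text
clock: 20.07
position: [0.6025, -0.0075, 0.0556]
tool_rot: [-1.57, 0.003, 0.101]
force: [0.0, 0.1, 0.5]
grip_width: 0.0453
```

```bash
python3 snap.py wrist w11; python3 go.py .6035 -.007 .0295 .1
```

```text
20.0667 [ 0.6025 -0.0075  0.0556] [-1.5705  0.003   0.1012] [-0.31  0.77  0.34  1.8  -0.39  0.64  0.35] [0.  0.1 0.5] 0.0453
turn [-0.     0.001 -0.001] shift [ 0.1 27.9  0.9] clk 20.1167 [ 0.6035 -0.0079  0.0574] F [-0.3  0.5  0.5] w 0.0455
```

View pics/w11.png

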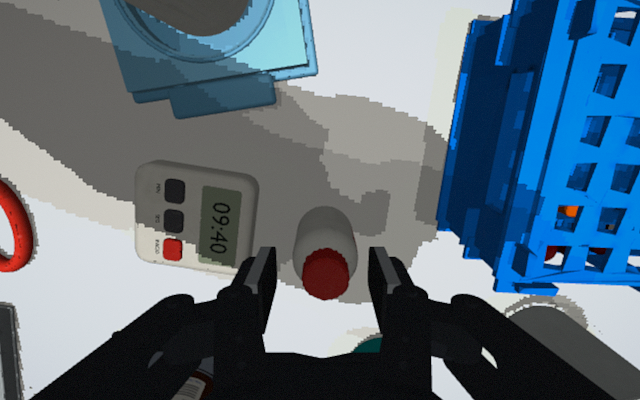

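Call:
send_rows(
  series="0 0 0 0.4 10 0.9 0.53;0 0 0 0.4 20 0.9 0.53;0 0 0 0.4 26 0.9 0.53;0 0 0 0.4 27.9 0.9 0.53;0 0 0 0.4 27.9 0.9 0.53;0 0 0 0.4 27.9 0.9 0;0 0 0 0.4 27.9 0.9 0;0 0 0 0.4 27.9 0.9 0;0 0 0 0.4 27.9 0.9 0;0 0 0 0.4 27.9 0.9 0;0 0 0 0.4 27.9 0.9 0",
)

```text
clock: 21.03
position: [0.6042, -0.0076, 0.0296]
tool_rot: [-1.571, -0.001, 0.1]
force: [-0.8, -0.3, 6.2]
grip_width: 0.0327
```

```bash
python3 go.py .504 .2142 .21 .23
```

```text
turn [ 0.    -0.13   0.001] shift [ -77.5 -180.5  230.7] clk 21.0333 [ 0.6042 -0.0076  0.0296] F [-0.8 -0.3  6.2] w 0.0327
```

Call:
send_rows(
  series="0 0 0 0 -15 0 0;0 0 0 0 -50 0 0;0 0 0 0 -90 0 0;0 0 0 0 -130 0 0;0 0 0 0 -160 0 0;0 -0.02 0 -5 -178 12 0;0 -0.04 0 -17 -180 50 0;0 -0.06 0 -30 -180 88 0;0 -0.08 0 -42 -180 125 0;0 -0.1 0 -55 -180 163 0;0 -0.12 0 -67 -180 200 0;0 -0.13 0 -75 -180 223 0;0 -0.13 0 -77.5 -180 230.7 0;0 -0.13 0 -77.5 -180 230.7 0;0 -0.13 0 -77.5 -180 230.7 0",
)

```text
clock: 22.28
position: [0.504, 0.2139, 0.2092]
tool_rot: [-1.571, -0.0, 0.23]
force: [0.4, -0.0, -1.1]
grip_width: 0.0322
```

```bash
python3 snap.py wrist w12; python3 go.py .504 .2142 .0345 .23
```

```text
22.2833 [0.504  0.2139 0.2092] [-1.5712e+00 -1.0000e-04  2.3010e-01] [-0.81  0.47  0.41  1.86 -0.24  0.86 -0.05] [ 0.4 -0.  -1.1] 0.0322
turn [ 0.001 -0.001  0.   ] shift [-1.000e-01  1.747e+02  1.200e+00] clk 22.3333 [0.5043 0.2132 0.2092] F [-0.2 -0.  -1.3] w 0.0322
```

View pics/w12.png

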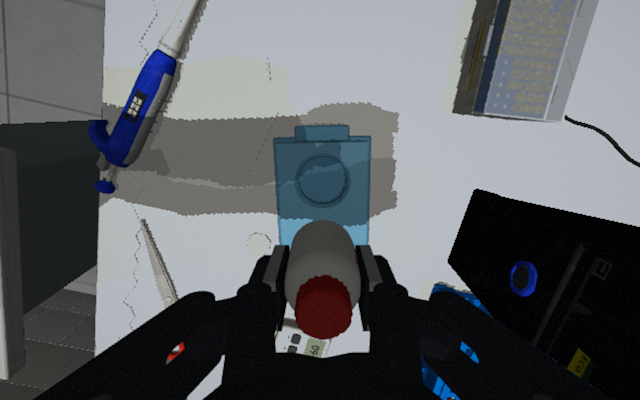

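Call:
send_rows(
  series="0 0 0 0 30 0.5 0;0 0 0 0 68 1 0;0 0 0 0 106 1 0;0 0 0 0 142 1 0;0 0 0 0 162 1 0;0 0 0 0 170 1 0;0 0 0 0 173 1 0;0 0 0 0 174.5 1 0;0 0 0 0 174.5 1 0",
)

```text
clock: 23.08
position: [0.5045, 0.215, 0.0357]
tool_rot: [-1.571, -0.002, 0.229]
force: [-0.4, -0.5, -0.6]
grip_width: 0.0321
```

```bash
python3 pt.py w12 323 179 .016; python3 go.py .504 .2142 .0336 .23
```

```text
[[0.5037 0.2159 0.016 ]]
turn [-0.    -0.001  0.002] shift [-0.7  2.1 -0.7] clk 23.0833 [0.5045 0.215  0.0357] F [-0.4 -0.5 -0.6] w 0.0321
```

Call:
send_rows(
  series="0 0 0 0 0.7 0 0;0 0 0 0 1.2 0 0;0 0 0 0 1.6 0 0;0 0 0 0 1.6 0 0",
)

```text
clock: 23.42
position: [0.5038, 0.2155, 0.0335]
tool_rot: [-1.571, -0.001, 0.23]
force: [-0.1, 0.3, 4.6]
grip_width: 0.0323
```

Contact on the floor; release and rise, then look from above.

Call:
send_rows(
  series="0 0 0 0 0 0 0;0 0 0 0 0 0 0.6;0 0 0 0 0 0 0.9;0 0 0 0 0 0 1;0 0 0 0 0 0 1;0 0 0 0 0 0 1;0 0 0 0 0 0 1;0 0 0 0 -12 0 1;0 0 0 0 -50 0 1;0 0 0 0 -90 0 1;0 0 0 0 -130 0 1;0 0 0 0 -170 0 1;0 -0.1 0 0 -210 0 1;0 -0.2 0 0 -240 0 1;0 -0.2 0 0 -260 0 1;0 -0.2 0 0 -265 0 1;0 -0.2 0 0 -265 0 1",
)

```text
clock: 24.83
position: [0.5039, 0.2152, 0.3001]
tool_rot: [-1.57, -0.003, 0.429]
force: [-0.3, 0.4, -0.3]
grip_width: 0.0856
```

```bash
python3 snap.py wrist w13; python3 go.py .46 .08 .33 1.571
```

```text
24.8333 [0.5039 0.2152 0.3001] [-1.5701 -0.0029  0.4293] [-0.82  0.36  0.41  1.75 -0.16  1.06  0.08] [-0.3  0.4 -0.3] 0.0856
turn [ 0.000e+00 -1.142e+00  1.000e-03] shift [ -95.7  -31.6 -104.8] clk 24.8833 [0.5035 0.2151 0.2985] F [-0.5 -0.2 -0.4] w 0.0856
```

View pics/w13.png

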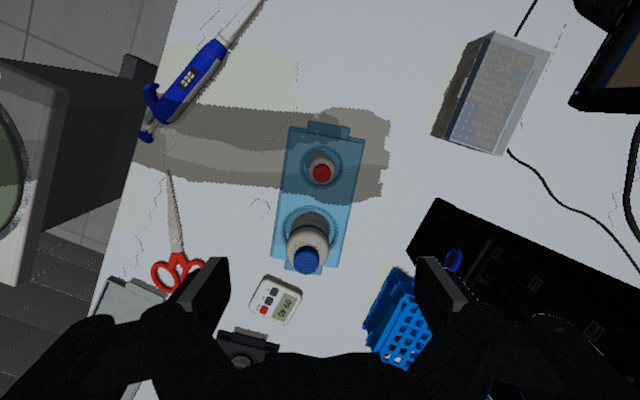

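Both white bottles stand upright in the pale carrier: the small one's red cap is at (321,172) and the large one's blue cap at (307,260). I'll take one overview before handing in.

Call:
send_rows(
  series="0 -1.142 0 -96 -32 -105 1;0 -1.142 0 -96 -32 -105 1;0 -1.142 0 -96 -32 -105 1;0 -1.142 0 -96 -32 -105 1;0 -1.142 0 -96 -32 -105 1;0 -1.142 0 -96 -32 -105 1;0 -1.142 0 -96 -32 -105 1;0 -1.142 0 -96 -32 -105 1;0 -1.142 0 -96 -32 -105 1;0 -1.142 0 -96 -32 -105 1;0 -1.142 0 -96 -32 -105 1;0 -1.142 0 -96 -32 -105 1;0 -1.142 0 -96 -32 -105 1;0 -1.142 0 -96 -32 -105 1",
)

```text
clock: 26.05
position: [0.46, 0.0798, 0.3299]
tool_rot: [-1.57, 0.0, 1.57]
force: [-1.0, 0.4, -0.1]
grip_width: 0.085
```

```bash
python3 snap.py wrist w14; python3 snap.py side s14
python3 - <<'E'
import cv2
a=cv2.imread("pics/s14.png")[140:290,170:470]; cv2.imwrite("pics/s14a.png",cv2.resize(a,None,fx=2.66,fy=2.66,interpolation=cv2.INTER_CUBIC))
E
```

```text
26.05 [0.46   0.0798 0.3299] [-1.5705e+00  2.0000e-04  1.5698e+00] [-0.56  0.17  0.3   1.89 -0.06  1.08  1.34] [-1.   0.4 -0.1] 0.085
26.1 [0.4601 0.0798 0.33  ] [-1.5706e+00  2.0000e-04  1.5704e+00] [-0.56  0.17  0.3   1.89 -0.06  1.08  1.34] [ 0.1 -0.4 -0.5] 0.0855
```

View pics/w14.png

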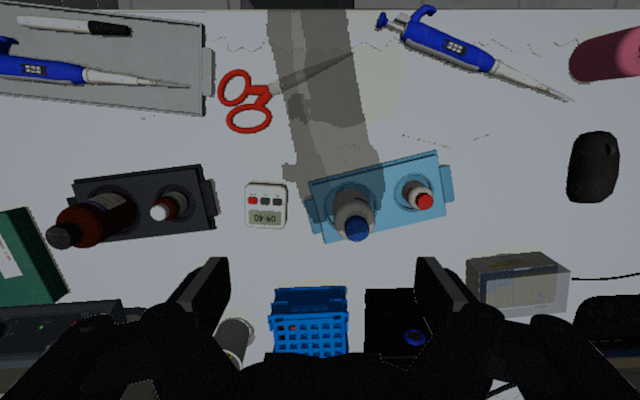

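View pics/s14a.png

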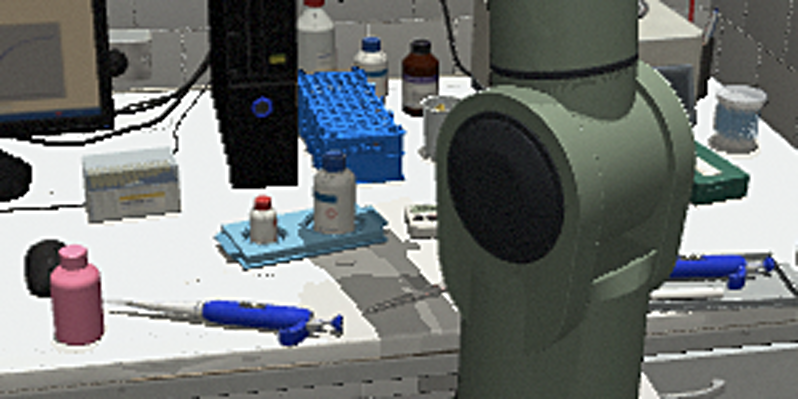

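Run:
```python
from h import *
import json
for f in("w1","w4","w7","w8","w10","w14"):
    im=cv2.imread(f"pics/{f}.png"); h=cv2.cvtColor(im,cv2.COLOR_BGR2HSV); m=cv2.inRange(h,(82,100,30),(96,255,255)); 
    c={k:np.array(v) for k,v in json.load(open(f"pics/{f}.json")).items()}
    print(f,proj(c,[[.65,-.106,.05],[.65,-.106,.1]]).round(0).tolist(),[cv2.boundingRect(k) for k in cv2.findContours(m,0,2)[0] if cv2.contourArea(k)>60])
    P=[[.4940,-.0304,.019],[.5578,.0259,.019]]; print(proj(c,P).round(0).tolist())
cv2.imwrite("pics/sc14.png",cams.grab_frame("scene")[90:330,220:460,::-1].repeat(2,0).repeat(2,1))
a=cv2.imread("pics/w14.png")[220:320,120:280];cv2.imwrite("pics/w14a.png",cv2.resize(cv2.convertScaleAbs(a,alpha=3),None,fx=4,fy=4))
```

```text
w1 [[183.0, 287.0], [167.0, 307.0]] [(0, 262, 39, 38), (155, 261, 49, 44)]
[[231.0, 180.0], [272.0, 222.0]]
w4 [[467.0, 171.0], [497.0, 184.0]] [(428, 143, 98, 69)]
[[307.0, 66.0], [386.0, 6.0]]
w7 [[468.0, 65.0], [499.0, 56.0]] [(306, 296, 34, 19), (345, 290, 82, 64), (428, 33, 101, 70)]
[[306.0, -42.0], [386.0, -108.0]]
w8 [[470.0, 318.0], [493.0, 351.0]] [(462, 280, 27, 24)]
[[350.0, 216.0], [421.0, 181.0]]
w10 [[364.0, 302.0], [372.0, 338.0]] [(340, 259, 49, 102)]
[[211.0, 201.0], [281.0, 150.0]]
w14 [[198.0, 293.0], [184.0, 314.0]] [(0, 267, 48, 40)]
[[246.0, 187.0], [287.0, 228.0]]
```

View pics/w14a.png

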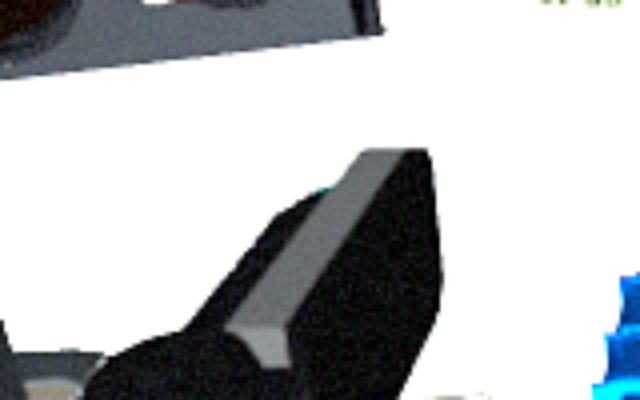

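View pics/sc14.png

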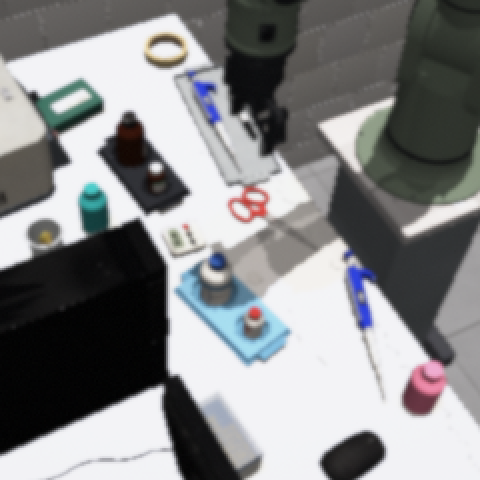

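```bash
python3 -c "
from workcell import bot,monitor
print(bot.job_done(), monitor.observe()['clock'])"
```

```text
the job is handed in; nothing more can be done
the job is handed in; nothing more can be done
```

All four bottles are sorted and the job is handed in, at about 26 s of the 102 s allowed. The amber bottles are in the dark grey carrier and the white ones in the pale blue. In each carrier the large bottle is in the wide recess and the small one in the narrow.

- **Set-down:** I lowered each bottle until the wrist force showed it touching the recess floor, then released it. Contact was 4 to 9 N for three of the bottles. The small amber bottle touched harder, at 27 N, so I backed off slightly before opening the gripper.
- **Final views (wrist, scene and side cameras):** All four bottles look upright in the right recesses. The side camera could not see the dark carrier because the arm was in the way. The timer is within a few pixels of where it was first measured. The tip box, the slide box and the pink and turquoise look-alikes look undisturbed.
- **Checks that disagreed:** One side-view reading of the small amber bottle was about 17 mm off. The wrist and scene cameras agreed with each other, so I used those. In the last wrist picture a finger hid the turquoise bottle, but the scene camera showed it standing where it was.

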